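# Load a cell into the spring holder of a bench cell tester

### The arm

A 6-joint arm with a two-finger parallel gripper is mounted at the origin on the work surface. World frame = base frame: x ahead of the robot, y to its left, z up, the work surface at z = 0. Lengths are in mm, angles in rad, forces in N, time in s.
With the tool pointing down it reaches from about 350 to 775 mm from the base axis. Payload 7.3 kg.
Tool frame: the origin (TCP) lies at the very end of the fingers, on their centre line; the grasp point (between the pads) lies 19 mm behind it; z points along the fingers, y is the line along which they close (so a half turn about z gives the same grasp; the last joint's range is limited). The gripper opens to 92 mm and grips with 3 to 60 N. Pads are 19 mm wide; open, the fingers measure 130 mm over their backs; the gripper's body (75 mm by 190 mm) begins 47 mm behind the grasp point.
Start: joints at [-1.493, 0.342, 1.524, -0, 1.275, -0.146], TCP at [116.538, -511.922, 226.741] pointing down, gripper open.
Joint ranges: [-2.53, 2.53], [-0.77, 2.02], [0.04, 2.7], [-1, 4.14], [0.28, 2.66], [-3.11, 3.11]. Speed limits (rad/s): [2.57, 2.57, 3.14, 3.14, 3.14, 3.14].

### API

Orientations are given as [roll, pitch, yaw] about the fixed x, y, z axes, in that order (R = Rz(yaw) Ry(pitch) Rx(roll)).
In Python, from plant import get_obs, vision, workorder gives the robot as it stands.
- The arm moves only by the shell command python3 -m pendant 'ROWS' [OPENING]. ROWS is a JSON object of lists of equal length, an entry for each row: "dp": the shift along the tool's x, y, z in m, a list of three; "rotation": the turn, a rotation vector about the tool's x, y, z in rad, a list of three. A call has 1 to 8 rows; each row is the pose to reach, as a shift and turn from the pose commanded when the call began, along the tool's axes at that moment; what a row does not reach only later rows make up. A row lasts 1/8 s, in which the tool goes at most 62.5 mm and 10.7 degrees, less where a joint would pass 70% of its speed; a pose out of reach is approached as far as the arm can. A call with a gripper value outside its range is refused whole. OPENING is the finger opening in m, from 0 to 0.0918, set as the call begins (- or left out, the last holds). The fingers move at their own pace and stop on an object; the grip force is fixed at half the most. Time passes only in rows, so rows that repeat a pose let the fingers close. It gives the time, the measured TCP pose, the force, the opening and the grip force at its end, in the units of the state.
- get_obs(): the state, without advancing time (a new reading comes with each control period).
- vision.capture(name): name is "scene" or "top" or "wrist"; returns a dict with "pixels" (480x640x3 uint8, red, green, blue), "vfov" (degrees; the focal length in pixels is half the picture's height over the tangent of half this angle, whatever the lens; pixels are square), "cx", "cy" (the principal point, pixels), "pose" (4x4, takes a point from camera to world coordinates); the wrist camera has in their place "T_tool_cam" (4x4, takes a point from camera to tool coordinates, whose origin is the TCP and whose axes are the flange's). Camera axes: x right, y up, looking along -z (the intrinsics and any distortion apply to the point x, -y, -z); pixel columns grow to the right and rows downward; lengths in mm; the calibration is good to about 2 mm. The wrist camera is an equidistant fisheye: a pixel r from the principal point sees the ray r / f radians off the axis. A picture is of the moment at which its call begins: read the wrist's pose just before it. There is no depth.
- workorder.close_job(): hands the job in; it is judged then, once.
The state is a dict: "time": time; "joint_positions": joint angles; "dq": joint speeds; "tau": joint torques, N m; "tool_pos": TCP position; "tcp_rot": TCP orientation; "contact_force": force on the tool from outside, world axes, zero at the start; "moment": the same for the moment, N m; "grip_width": finger opening in mm; "finger_force": force on a finger pad.
Only numpy, scipy, OpenCV 4.12 (cv2) and the standard library are available. Lean on these libraries where they do the work, as an engineer would, in place of code of your own. Each camera call takes 0.05 s, during which the arm holds its last target. There are 200 camera calls.

### The job

Take the orange cell from the rack and load it into the empty holder on top of the cell tester: press its flat end back against the coil spring first, then roll the button end down past the retaining lip and let it ease forward until the cell lies flat in the holder, button against the contact under the lip. Feel for the spring rather than trusting measurements, do not force the cell against the holder, and leave the other cells and tools where they are.

Things in the scene. Friction and masses are not known exactly. Their poses are not given: they have to be found in the camera images.
- cell: orange-wrapped cylindrical cell (white band near the button), 26 mm diameter, 65 mm long over all, 92 g, lying level. Origin at the middle of its length on its axis; its x axis runs along the cell from the flat base (at x = -32.5 mm) to the button tip (at x = +32.5 mm; the button is 10 mm wide and 2 mm long). Its y and z axes turn as it rolls: only x matters.
- button (a point): tip of the cell's button, 32.5 mm from the cell's origin along its x axis.
- rack: grey cell rack, plate 84 x 176 x 4 mm, origin under its centre. Three seats 64 mm apart along its y axis, each holds a cell along the rack's x axis (buttons to +x) with the cell's axis 25 mm above the table. Each seat is two short saddles, 19 to 27 mm from the cell's middle, with cheeks up to 20 mm above the table; between the saddles the cell's middle is free for fingers down to the plate.
- tester: cell tester, a pale case 165 x 168 mm, top 45 mm above the table, standing firm. Origin on the table below the nominal middle of the black cell holder; x along the holder from spring to contact; the case reaches from x = -92 to +73 and y = -118 to +50 mm. Display, knob and two posts, up to 14 mm high, lie beyond y = -64 mm. Cell and tester must not press on each other with more than 24 N.
- seat (a point): nominal middle of the seated cell, 64 mm above the table, axes as the tester's. Floor 13 mm below, contact face at x = +32.5 mm. Guide cheeks 30 mm apart, up to 1 mm above the axis, at x = 21 to 32 and -43 to -23 mm; between them fingers have room to 17 mm below. The holder sits in slotted holes: all of it is really up to 9 mm off along x, either way (not measured).
- spring_end (a point): nominal free end of the coil spring (16 mm disc on the cell's axis), x = -29.5 mm from the seat; shifts with the holder. The wall behind it starts 14 mm back, its top 9 mm above the axis. Spring: 1.5 N per mm, solid at 10.5 mm (16 N); a seated cell presses it 3 mm (4.5 N). The button clears the lip at about 7 mm (10 to 11 N): 12 to 14 N is right while rolling down.
- lip_edge (a point): nominal top inner edge of the retaining lip (red top, 18 mm wide) over the contact end, x = +28.5 mm from the seat and 19.5 mm above the seated cell's axis; shifts with the holder. The lip is 3 mm thick (underside 16.5 mm above that axis) and reaches 4 mm back from the contact face.
- spare_green: green cell of the same size in the rack, to be left alone. Origin and axes as the orange cell's.
- spare_purple: purple cell of the same size in the rack, to be left alone. Origin and axes as the orange cell's.
- spool: blue solder spool standing on end, 52 mm across, 36 mm high; origin under its centre. Leave it alone.
- flux_tin: open flux tin, 62 mm across, 18 mm high; origin under its centre. Leave it alone.
- cutters: flush cutters with red handles lying flat, 150 mm long, 11 mm high; origin near the handles' middle. Leave them alone.
- pencil: yellow pencil, 165 mm long, 8 mm thick; origin at its middle. Leave it alone.
Mind the look-alikes: they are no part of the job. Of the things that look like the cell, the middle-sized one is meant.

How it is judged (in metres and radians):
On the way:
1. the cell's base is pressed against the spring (more than 8 N) while the button end is still above the lip (contact force between cell and tester above 8 N and z of button in the frame of seat above 0.016 m and z of cell in the frame of seat below 0.03 m and horizontal distance between cell and seat below 0.03 m), for 0.1 s.
At the end, for the whole second after the job is handed in: The orange cell lies at rest in the holder, button towards the lip: its middle within 2.5 mm of the seat's height, 4 mm sideways and 11.5 mm lengthwise (9 mm of that is the holder's own shift), its axis within 4 degrees of the seat's, held by the spring (more than 2.5 N between cell and tester) (z of cell in the frame of seat between -0.0025 and 0.0025 m and y of cell in the frame of seat between -0.004 and 0.004 m and x of cell in the frame of seat between -0.0115 and 0.0115 m and x of button in the frame of seat above 0.02 m and angle between the x axis of cell and the x axis of seat, either way round below 0.07 rad and contact force between cell and tester above 2.5 N and linear speed of cell below 0.02 m/s); the robot touches nothing.
It fails at once if the cell and the tester press on each other with more than 24 N (contact force between cell and tester above 24 N).
It fails at once if the other cells or the loose things on the bench are moved by more than 15 mm (distance of any of spare_green, spare_purple, spool, flux_tin, cutters, pencil from where it was at the start of the episode above 0.015 m).
It also fails if it takes over 58 s, if anything falls off the work surface, if the arm or the gripper's body presses on something with over 40 N, if the wrist force passes 120 N, or if a joint passes its speed limit or range.

## Working session

There is one attempt and no reset: what is moved stays moved. The work goes in short steps, Python scripts to look and compute and a shell command to move; the robot and the scene stay as the last step left them, time stands still between calls to the robot, and variables do not carry over. Pictures are saved under pics/ and viewed, at most 10 in all, crops included, and the job is handed in when it is done.

```bash
ls; mkdir -p pics
python3 - <<'E'
from plant import get_obs, vision
import cv2,numpy as np,pickle
o=get_obs(); print(o)
d={}
for n in("scene","top","wrist"):
    c=vision.capture(n); d[n]=c
    print(n,{k:(np.round(v,4).tolist() if not np.isscalar(v) else v) for k,v in c.items() if k!="pixels"})
    cv2.imwrite(f"pics/{n}0.png",c["pixels"][:,:,::-1])
pickle.dump((o,d),open("cap0.pkl","wb"))
E
```

```text
pics
{'time': 0.0, 'joint_positions': array([-1.49300201e+00,  3.42737387e-01,  1.52504072e+00,  1.00843852e-05,
        1.27539441e+00, -1.46024656e-01]), 'dq': array([-0.00038348, -0.00067371,  0.0003048 , -0.00095356, -0.00032419,
       -0.00030332]), 'tau': array([ 1.43418401e-03, -4.31243527e+01, -2.44214058e+01,  7.17248465e-02,
        5.59552631e-02, -1.12415837e-04]), 'tool_pos': array([ 116.50570995, -511.48207323,  226.02908352]), 'tcp_rot': array([-3.14003101e+00, -2.39420286e-04,  2.23815842e-01]), 'contact_force': array([-0.18209068, -0.3099145 ,  0.21123635]), 'moment': array([-0.01729564,  0.03587095, -0.03855907]), 'finger_force': 0.0, 'grip_width': 91.85916238185033}
scene {'vfov': 54.15126554495104, 'cx': 315.56886343336066, 'cy': 231.19358298833234, 'pose': [[-0.2345, -0.794, 0.5609, 1388.8786], [0.9721, -0.1973, 0.1271, 205.7664], [0.0097, 0.575, 0.8181, 1216.9645], [0.0, 0.0, 0.0, 1.0]]}
top {'vfov': 43.5783644783905, 'cx': 317.16670749606965, 'cy': 235.48975356833157, 'pose': [[0.025, 0.9894, -0.1432, 424.2067], [-0.9996, 0.0261, 0.006, 19.4111], [0.0097, 0.143, 0.9897, 1397.5869], [0.0, 0.0, 0.0, 1.0]]}
wrist {'vfov': 65.70646984690485, 'cx': 320.80925711591726, 'cy': 236.74287573427125, 'T_tool_cam': [[0.0003, 0.9527, 0.3038, 81.8726], [1.0, -0.0004, 0.0002, -1.0445], [0.0003, 0.3038, -0.9527, -157.1896], [0.0, 0.0, 0.0, 1.0]]}
```

View pics/top0.png

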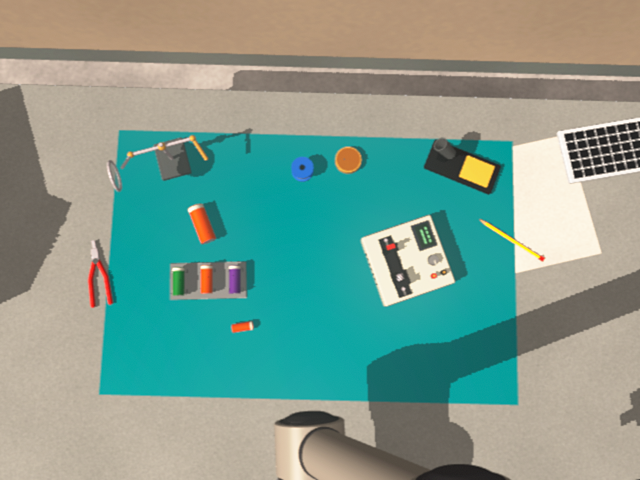

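View pics/scene0.png

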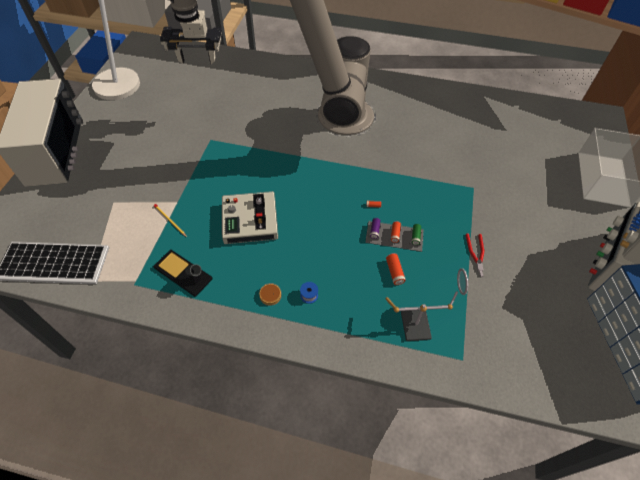

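Three orange look-alikes in the top view: a large one at (202,224), one in the rack's middle seat at (206,279), and a small one at (242,326). The rack one fits: it is middle-sized and the same size as the green and purple cells. The tester is near (407,260), with its red lip at (390,245). Next I'll measure and take an enlarged crop.

```bash
cat > h.py <<'E'
import numpy as np,cv2
from scipy.spatial.transform import Rotation as R
def ray(c,uv,pose=None):
    uv=np.atleast_2d(np.asarray(uv,float)); f=240/np.tan(np.radians(c["vfov"])/2)
    q=(uv-[c["cx"],c["cy"]])/f
    if pose is None: pose=np.array(c["pose"]); d=np.c_[q[:,0],-q[:,1],-np.ones(len(q))]
    else:
        r=np.linalg.norm(q,axis=1)+1e-12; s=np.sin(r)/r
        d=np.c_[q[:,0]*s,-q[:,1]*s,-np.cos(r)]
    return pose[:3,3],d@pose[:3,:3].T
def plane(c,uv,z,pose=None):
    o,d=ray(c,uv,pose); return o+d*((z-o[2])/d[:,2:])
def wpose(c,o):
    T=np.eye(4); T[:3,:3]=R.from_euler("xyz",o["tcp_rot"]).as_matrix(); T[:3,3]=o["tool_pos"]
    return T@np.array(c["T_tool_cam"])
def blobs(m,amin=30):
    n,l,s,c=cv2.connectedComponentsWithStats(m.astype(np.uint8)); return [(s[i,4],c[i],l==i) for i in range(1,n) if s[i,4]>=amin]
E
python3 - <<'E'
import pickle; from h import *
o,d=pickle.load(open("cap0.pkl","rb")); c=d["top"]; p=c["pixels"]
hsv=cv2.cvtColor(p,cv2.COLOR_RGB2HSV); H,S,V=[hsv[...,i].astype(int) for i in range(3)]
def show(n,m,z):
    for a,ce,mm in blobs(m):
        pts=np.argwhere(mm)[:,::-1].astype(np.float32); r=cv2.minAreaRect(pts)
        w=plane(c,cv2.boxPoints(r),z); print(n,a,np.round(ce),np.round(plane(c,ce,z)[0],1),np.round(r[1],1),np.round(w[:,:2]).tolist())
x=np.arange(640)[None,:];y=np.arange(480)[:,None]
roi=(x>160)&(x<260)&(y>195)&(y<340)
show("orange",((H<14)|(H>175))&(S>170)&(V>120)&roi,30)
show("green",(H>45)&(H<75)&(S>120)&roi,30)
show("purple",(H>125)&(H<160)&(S>80)&roi,30)
rt=(x>350)&(x<465)&(y>205)&(y<315)
show("case",(S<60)&(V>140)&rt,45)
show("lip",((H<8)|(H>172))&(S>150)&(V>100)&rt,83)
show("black",(V<75)&rt,64)
a=cv2.resize(p[255:335,160:260],None,fx=4,fy=4,interpolation=3); b=cv2.resize(p[205:315,350:465],None,fx=4,fy=4,interpolation=3)
im=np.zeros((440,860,3),np.uint8); im[:320,:400]=a; im[:,400:]=b; cv2.imwrite("pics/crop1.png",im[:,:800,::-1])
E
```

```text
orange 455 [202. 225.] [640.5 277.3  30. ] [33.1 14. ] [[670.0, 307.0], [682.0, 278.0], [611.0, 247.0], [598.0, 276.0]]
orange 258 [206. 280.] [512.2 261.2  30. ] [23. 10.] [[538.0, 274.0], [539.0, 251.0], [486.0, 248.0], [486.0, 271.0]]
orange 122 [240. 327.] [410.2 178.5  30. ] [ 7.1 16.8] [[414.0, 199.0], [421.0, 162.0], [406.0, 159.0], [399.0, 196.0]]
green 233 [178. 283.] [505.6 325.2  30. ] [23. 10.] [[532.0, 337.0], [532.0, 314.0], [480.0, 311.0], [480.0, 334.0]]
purple 252 [234. 281.] [513.5 197.9  30. ] [23. 10.] [[540.0, 210.0], [540.0, 187.0], [488.0, 185.0], [487.0, 208.0]]
case 4075 [407. 262.] [ 565.3 -193.5   45. ] [73.9 75.8] [[617.0, -84.0], [680.0, -247.0], [522.0, -303.0], [461.0, -142.0]]
case 36 [399. 277.] [ 530.2 -176.7   45. ] [6. 5.] [[537.0, -171.0], [537.0, -183.0], [524.0, -183.0], [523.0, -171.0]]
lip 45 [391. 246.] [ 594.6 -151.4   83. ] [4.9 8.5] [[594.0, -140.0], [603.0, -157.0], [594.0, -162.0], [585.0, -145.0]]
black 54 [428. 230.] [ 636.1 -237.1   64. ] [24.3  7.4] [[650.0, -219.0], [656.0, -235.0], [605.0, -254.0], [599.0, -239.0]]
black 528 [396. 268.] [ 547.7 -165.4   64. ] [60.  14.8] [[610.0, -126.0], [622.0, -158.0], [497.0, -204.0], [485.0, -174.0]]
```

View pics/crop1.png

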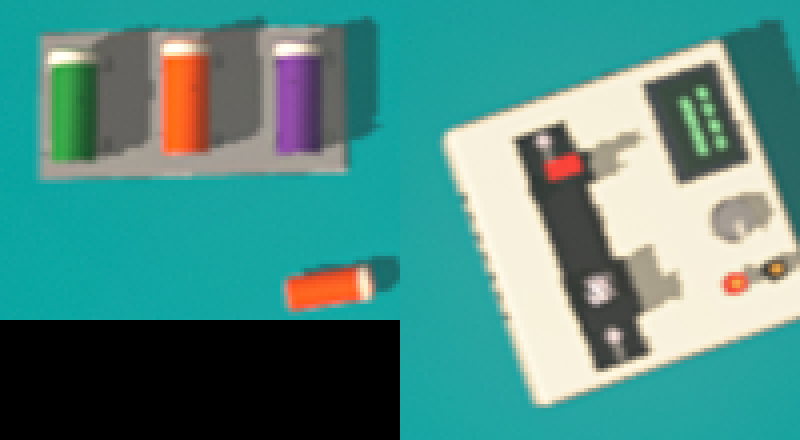

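The crop confirms it. The rack's middle cell at (206,280) is orange, the same size as green and purple, with its white band towards world +x. The tester's red lip is at its +x end. I'll go over the tester for a close look first.

```bash
python3 -m pendant '{"dp":[[0.055,-0.027,0],[0.117,-0.057,0],[0.172,-0.083,0],[0.227,-0.11,0],[0.282,-0.137,0],[0.337,-0.164,0],[0.392,-0.19,0],[0.445,-0.216,0]],"rotation":[[0,0,-0.02],[0,0,-0.04],[0,0,-0.06],[0,0,-0.08],[0,0,-0.1],[0,0,-0.13],[0,0,-0.13],[0,0,-0.13]]}' 0.046
python3 - <<'E'
from plant import get_obs; o=get_obs(); print(o["tool_pos"],o["tcp_rot"])
E
```

```text
time: 1.15
tool_pos: [503.9, -200.9, 226.6]
tcp_rot: [3.142, 0.0, 0.354]
contact_force: [0.4, -0.0, -0.7]
grip_width: 46.0
finger_force: 0.0
[ 503.89726058 -200.92026636  226.55343721] [3.14153792e+00 1.95940852e-04 3.54109105e-01]
```

```bash
python3 -m pendant '{"dp":[[0.04,-0.015,0],[0.055,-0.018,0.0],[0.055,-0.018,0.0],[0.055,-0.018,0.0]],"rotation":[[0,0,0],[0,0,0],[0,0,0],[0,0,0]]}'
python3 - <<'E'
from plant import get_obs,vision; import pickle,cv2
o=get_obs(); c=vision.capture("wrist"); pickle.dump((o,c),open("w1.pkl","wb")); print(o["tool_pos"],o["tcp_rot"])
cv2.imwrite("pics/w1.png",c["pixels"][:,:,::-1])
E
```

```text
time: 1.65
tool_pos: [546.9, -167.7, 226.6]
tcp_rot: [-3.142, 0.001, 0.352]
contact_force: [-0.1, 0.2, 0.5]
grip_width: 45.9
finger_force: 0.0
[ 546.9075586  -167.67847415  226.6255471 ] [-3.14157309e+00  8.12985889e-04  3.52464912e-01]
```

View pics/w1.png

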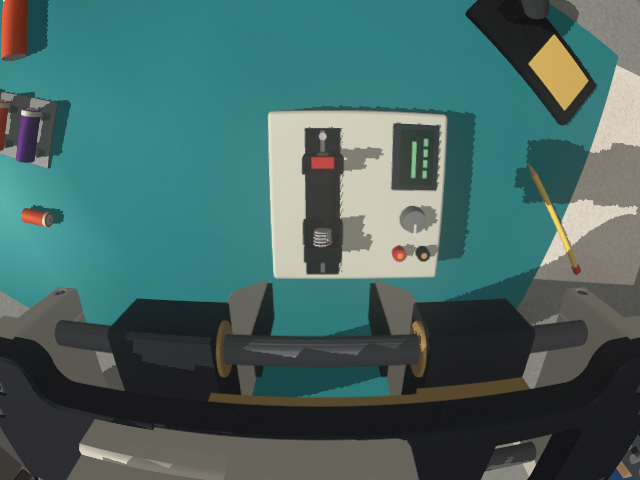

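The wrist view shows the case corners at about (268,112), (447,115), (437,278) and (272,278), the red lip at (323,162) and the spring at (322,238). I'll compute the tester pose from these.

Run:
```python
import pickle; from h import *
o,c=pickle.load(open("w1.pkl","rb")); p=c["pixels"]; T=wpose(c,o)
hsv=cv2.cvtColor(p,cv2.COLOR_RGB2HSV); H,S,V=[hsv[...,i].astype(int) for i in range(3)]
x=np.arange(640)[None,:];y=np.arange(480)[:,None]
rt=(x>255)&(x<460)&(y>100)&(y<290)
m=((S<70)&(V>130)&rt).astype(np.uint8)
ct=max(cv2.findContours(m,0,1)[0],key=cv2.contourArea)[:,0].astype(float)
# undistort contour onto z=45 plane, min-area rect in mm
w=plane(c,ct,45,T)[:,:2]
r=cv2.minAreaRect(w.astype(np.float32)); print("case rect",r)
# line fits for each edge
B=cv2.boxPoints(r)
ang=[]
for i in range(4):
    a,b=B[i],B[(i+1)%4]; u=(b-a)/np.linalg.norm(b-a); n=np.array([-u[1],u[0]])
    t=(w-a)@u/np.linalg.norm(b-a); k=(abs((w-a)@n)<6)&(t>.1)&(t<.9)
    vx,vy,x0,y0=cv2.fitLine(w[k].astype(np.float32),cv2.DIST_HUBER,0,.01,.01).ravel()
    print("edge",k.sum(),np.degrees(np.arctan2(vy,vx)).round(2),[x0.round(1),y0.round(1)])
red=((H<8)|(H>172))&(S>150)&(V>90)&(x>300)&(x<345)&(y>145)&(y<180)
for a,ce,mm in blobs(red,10):
    pts=np.argwhere(mm)[:,::-1].astype(float); q=plane(c,pts,83.5,T)[:,:2]; rr=cv2.minAreaRect(q.astype(np.float32)); print("lip",a,ce,rr,q.mean(0))
sp=(V>110)&(S<60)&(x>300)&(x<345)&(y>215)&(y<258)
for a,ce,mm in blobs(sp,3): print("spring",a,ce,plane(c,ce,68,T)[0])
bl=(V<75)&(x>295)&(x<350)&(y>120)&(y<280)
for a,ce,mm in blobs(bl,300):
    pts=np.argwhere(mm)[:,::-1].astype(float); q=plane(c,pts,55,T)[:,:2]; print("black",a,ce,cv2.minAreaRect(q.astype(np.float32)))
cv2.imwrite("pics/w1c.png",cv2.resize(p[110:290,260:450],None,fx=3.2,fy=3.2,interpolation=3)[:,:,::-1])
```

```text
case rect ((569.1818237304688, -194.75067138671875), (162.4644775390625, 165.47702026367188), 20.321657180786133)
edge 130 -69.62 [np.float32(487.2), np.float32(-206.0)]
edge 137 20.22 [np.float32(604.0), np.float32(-269.4)]
edge 144 -69.51 [np.float32(645.6), np.float32(-168.8)]
edge 135 20.39 [np.float32(542.2), np.float32(-117.3)]
lip 241 [322.45643154 162.02074689] ((593.3990478515625, -150.73828125), (8.190547943115234, 16.996719360351562), 20.238849639892578) [ 593.37196291 -150.708853  ]
spring 111 [301.95495495 236.31531532] [ 523.39293801 -157.11788027   68.        ]
spring 101 [343.10891089 236.4950495 ] [ 535.9300056  -191.64838018   68.        ]
spring 154 [320.46753247 238.44805195] [ 527.22547035 -173.31157922   68.        ]
black 4308 [322.49698236 202.43732591] ((554.9110717773438, -164.861328125), (136.4852294921875, 35.88607406616211), 20.980947494506836)
```

View pics/w1c.png

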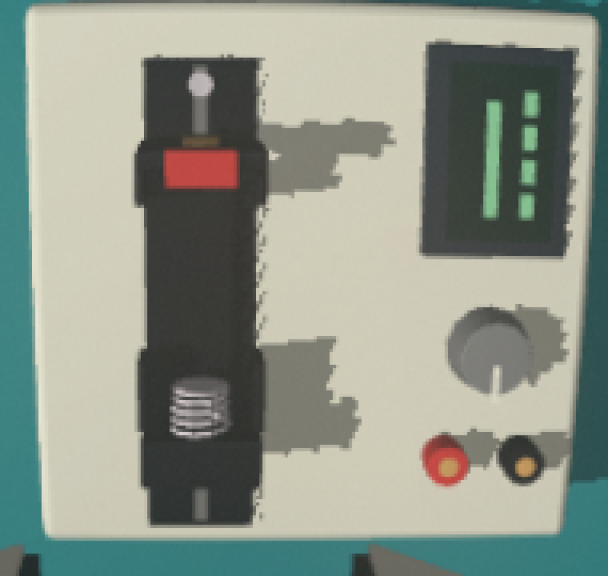

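In this view the lip is at crop (200,168), the spring end at about (205,376), and the holder is empty. The tester yaw is 0.354 rad. Next, the rack.

```bash
python3 -m pendant '{"dp":[[0.014,-0.052,0],[0.028,-0.106,0],[0.042,-0.16,0],[0.056,-0.213,0],[0.07,-0.266,0],[0.085,-0.32,0],[0.098,-0.372,0],[0.11,-0.416,0]],"rotation":[[0,0,0.03],[0,0,0.07],[0,0,0.11],[0,0,0.15],[0,0,0.19],[0,0,0.23],[0,0,0.27],[0,0,0.29]]}' 
python3 -m pendant '{"dp":[[0,0,0.03],[0,0,0.05],[0,0,0.05]],"rotation":[[0,0,0],[0,0,0],[0,0,0]]}'
cat > rack.py <<'E'
from plant import get_obs,vision; from h import *; import sys
o=get_obs(); c=vision.capture("wrist"); p=c["pixels"]; T=wpose(c,o)
cv2.imwrite("pics/"+sys.argv[1],p[:,:,::-1])
hsv=cv2.cvtColor(p,cv2.COLOR_RGB2HSV); H,S,V=[hsv[...,i].astype(int) for i in range(3)]
for n,m in dict(orange=((H<14)|(H>175))&(S>150)&(V>90),green=(H>45)&(H<75)&(S>120)&(V>40),purple=(H>125)&(H<160)&(S>80)).items():
    for a,ce,mm in blobs(m,200):
        q=plane(c,np.argwhere(mm)[:,::-1].astype(float),32,T)[:,:2]; r=cv2.minAreaRect(q.astype(np.float32)); print(n,a,ce.round(),np.round(r[0],1),np.round(r[1],1),round(r[2],2))
print(o["tool_pos"],o["tcp_rot"])
E
python3 rack.py w2.png
```

```text
time: 2.7
tool_pos: [506.6, 262.3, 227.1]
tcp_rot: [3.142, -0.001, 0.062]
contact_force: [0.2, 0.0, 0.1]
grip_width: 46.2
finger_force: 0.0
time: 3.08
tool_pos: [506.2, 260.4, 175.5]
tcp_rot: [3.14, 0.003, 0.062]
contact_force: [0.3, -0.0, -0.1]
grip_width: 46.1
finger_force: 0.0
orange 3882 [309.  60.] [638.6 279.3] [78.3 33.4] 23.84
orange 540 [ 90. 203.] [510.1 480.5] [97.2 14. ] 20.79
orange 513 [ 69. 210.] [501.9 510. ] [93.  13.1] 3.12
orange 1837 [320. 215.] [509.3 261.9] [56.2 23.7] 2.92
green 321 [235. 219.] [502.2 334.4] [55.   5.3] 3.96
green 529 [248. 221.] [502.2 324. ] [55.2 13.6] 5.37
purple 1807 [394. 218.] [511.2 199.4] [56.1 25.2] 2.84
[506.17586559 260.35381098 175.52413212] [3.14042398 0.00316762 0.06239297]
```

View pics/w2.png

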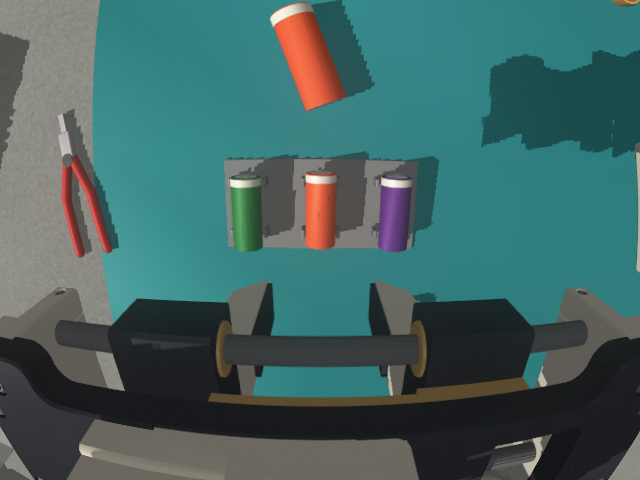

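The wrist view shows the rack with the orange cell at (320,215) between green and purple, flanked by nothing that blocks the fingers. I'll descend and grasp.

```bash
python3 -m pendant '{"dp":[[0.009,-0.0006,0.05],[0.009,-0.0006,0.1],[0.009,-0.0006,0.14],[0.009,-0.0006,0.155],[0.009,-0.0006,0.162],[0.009,-0.0006,0.162],[0.009,-0.0006,0.162]],"rotation":[[0,0,0],[0,0,0],[0,0,0],[0,0,0],[0,0,0],[0,0,0],[0,0,0]]}'
python3 -m pendant '{"dp":[[0,0,0],[0,0,0],[0,0,0],[0,0,0],[0,0,0],[0,0,0]],"rotation":[[0,0,0],[0,0,0],[0,0,0],[0,0,0],[0,0,0],[0,0,0]]}' 0.015
```

```text
time: 4.0
tool_pos: [516.8, 263.2, 16.2]
tcp_rot: [-3.141, -0.003, 0.064]
contact_force: [0.8, -1.0, -0.1]
grip_width: 46.2
finger_force: 0.0
time: 4.75
tool_pos: [516.0, 262.9, 14.9]
tcp_rot: [3.142, -0.0, 0.064]
contact_force: [-0.5, -1.1, 6.2]
grip_width: 24.6
finger_force: 30.0
```

```bash
python3 -m pendant '{"dp":[[0,0,-0.015],[0,0,-0.04],[0,0,-0.08],[0,0,-0.13],[0,0,-0.16],[0,0,-0.16]],"rotation":[[0,0,0],[0,0,0],[0,0,0],[0,0,0],[0,0,0],[0,0,0]]}'
python3 rack.py w3.png
```

```text
time: 5.5
tool_pos: [517.1, 263.4, 177.7]
tcp_rot: [-3.14, -0.006, 0.064]
contact_force: [-0.1, -0.4, -1.6]
grip_width: 25.2
finger_force: 30.0
orange 240 [630.   5.] [779.  -46.3] [15.  42.3] 21.47
orange 3802 [313.  76.] [637.9 279. ] [77.6 33.3] 23.82
orange 511 [ 96. 214.] [509.8 480. ] [96.1 12.9] 20.79
orange 490 [ 75. 221.] [501.7 509.3] [92.1 12.9] 3.61
orange 335 [321. 255.] [488.7 262.6] [16.4 50.5] 2.08
orange 3371 [321. 305.] [437.5 259.5] [67.  52.3] 2.86
orange 746 [320. 374.] [354.4 255.2] [23.6 50.8] 2.05
green 309 [240. 234.] [501.6 334. ] [55.4  5.3] 4.13
green 722 [254. 233.] [502.3 320.2] [55.5 13.5] 0.74
purple 1709 [396. 232.] [510.6 199.5] [55.8 25.2] 2.89
[517.06207923 263.43312159 177.72178691] [-3.14005482 -0.00559397  0.06396847]
```

View pics/w3.png

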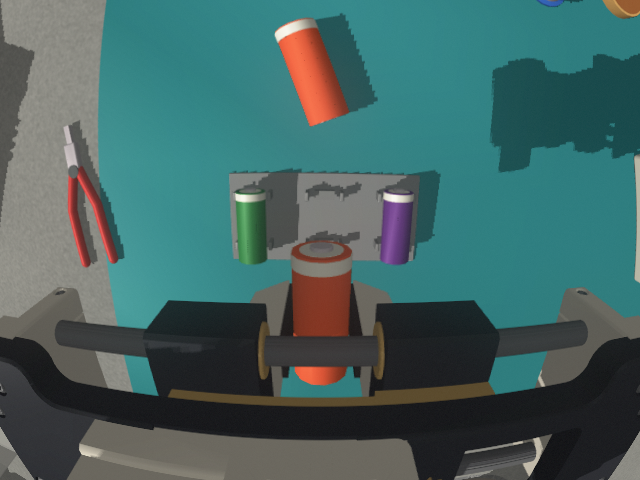

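The cell is held, centred at u≈321, with its button tip at about (321,248) and its base edge at about (320,383). I'll work out the cell's offset in the tool and the target poses.

```bash
cat > plan.py <<'E'
from h import *
# cell mid in tool: (a,0,-10); tester yaw psi; lip centre fixes holder line and shift
psi=0.354; X=np.array([np.cos(psi),np.sin(psi),0]); Y=np.array([-np.sin(psi),np.cos(psi),0])
lip=np.array([593.7,-151.5,0]); 
seat=lip-X*32.6; seat[2]=64      # lip block 8.2 deep, inner edge at +28.5 of the shifted seat
def tcp(xb,zb,th,a,yb=0):
    """base centre at (xb,yb,zb) of shifted seat, nose up th (rad) -> TCP world, rot"""
    # tool: x along cell, z down; nose up th
    M=np.c_[X,-Y,[0,0,-1]]@R.from_rotvec([0,th,0]).as_matrix()
    base=seat+X*xb+Y*yb+np.array([0,0,zb]); return base-M@np.array([a-32.5,0,-10]),M
def step(o,P,M):
    T=R.from_euler("xyz",o["tcp_rot"]).as_matrix(); return T.T@(P-o["tool_pos"]),(R.from_matrix(T.T@M)).as_rotvec()
E
python3 - <<'E'
from plan import *; from plant import get_obs,vision
c=vision.capture("wrist"); T=np.array(c["T_tool_cam"])
for n,uv,z in (("button",(321,248),-10),("frontTop",(321,243),-23),("baseTop",(320,383),-23)):
    print(n,plane(c,uv,z,T).round(1))
o=get_obs(); print(o["tool_pos"],seat)
for th in(0,.56):
    P,M=tcp(-22,40,th,-1,0); print(th,P.round(1),M.round(2).tolist(),[v.round(3) for v in step(o,P,M)])
E
```

```text
button [[ 29.8  -0.9 -10. ]]
frontTop [[ 36.4  -0.9 -23. ]]
baseTop [[-31.8  -1.3 -23. ]]
[515.30226581 262.75133502 174.10687975] [ 563.1214083  -162.80087297   64.        ]
0 [ 573.9 -158.8   94. ] [[0.94, 0.35, 0.0], [0.35, -0.94, 0.0], [0.0, 0.0, -1.0]] [array([ 31.66 , 424.42 ,  80.217]), array([ 0.   ,  0.001, -0.29 ])]
0.56 [ 574.1 -158.7  113.3] [[0.79, 0.35, 0.5], [0.29, -0.94, 0.18], [0.53, 0.0, -0.85]] [array([ 31.827, 424.371,  60.894]), array([ 0.081,  0.557, -0.282])]
```

```bash
python3 -m pendant '{"dp":[[0.004,0.05,0],[0.008,0.104,0],[0.012,0.158,0],[0.016,0.212,0],[0.02,0.266,0],[0.024,0.32,0],[0.028,0.374,0],[0.032,0.424,0]],"rotation":[[0,0,-0.03],[0,0,-0.07],[0,0,-0.11],[0,0,-0.15],[0,0,-0.19],[0,0,-0.23],[0,0,-0.27],[0,0,-0.29]]}' 
python3 -m pendant '{"dp":[[0,0,0],[0,0,0],[0,0,0],[0,0,0.01],[0,0,0.02],[0,0,0.02]],"rotation":[[0,0.14,0],[0,0.28,0],[0,0.42,0],[0,0.56,0],[0,0.56,0],[0,0.56,0]]}'
python3 - <<'E'
from plan import *; from plant import get_obs
o=get_obs(); print(o["tool_pos"],o["tcp_rot"],o["joint_positions"].round(2),o["contact_force"])
for xb,zb in((-24,40),(-24,0)):
    P,M=tcp(xb,zb,.56,-1); print(P.round(1),[v.round(4) for v in step(o,P,M)])
E
```

```text
time: 6.6
tool_pos: [573.9, -159.7, 172.5]
tcp_rot: [-3.139, 0.003, 0.354]
contact_force: [0.4, -0.7, -1.7]
grip_width: 25.6
finger_force: 30.0
time: 7.35
tool_pos: [574.3, -157.9, 153.0]
tcp_rot: [-3.138, -0.556, 0.352]
contact_force: [0.1, -0.9, -1.5]
grip_width: 25.0
finger_force: 30.0
[ 574.29054495 -157.90176592  153.00811806] [-3.13811852 -0.55612775  0.35170894] [-0.64  0.39  1.84  0.73  0.73  0.07] [ 0.14082545 -0.88613079 -1.54243652]
[ 572.2 -159.4  113.3] [array([-23.0551,   0.8417,  32.3945]), array([-0.0023,  0.0039, -0.002 ])]
[ 572.2 -159.4   73.3] [array([-44.1711,   0.9598,  66.3665]), array([-0.0023,  0.0039, -0.002 ])]
```

```bash
python3 -m pendant '{"dp":[[-0.01,0.0009,0.017],[-0.02,0.0009,0.034],[-0.029,0.0009,0.049],[-0.033,0.0009,0.056],[-0.033,0.0009,0.056],[-0.033,0.0009,0.056]],"rotation":[[0,0,0],[0,0,0],[0,0,0],[0,0,0],[0,0,0],[0,0,0]]}'
python3 - <<'E'
from plan import *; from plant import get_obs,vision
o=get_obs(); c=vision.capture("wrist"); p=c["pixels"]; T=wpose(c,o); cv2.imwrite("pics/w4.png",p[:,:,::-1])
hsv=cv2.cvtColor(p,cv2.COLOR_RGB2HSV); H,S,V=[hsv[...,i].astype(int) for i in range(3)]
for a,ce,mm in blobs(((H<14)|(H>172))&(S>140)&(V>70),60):
    print(a,ce.round(1),H[mm].mean(),plane(c,ce,83.5,T).round(1))
print(o["tool_pos"],o["tcp_rot"],o["contact_force"])
P,M=tcp(-20,15,.56,-1); print(P)
E
```

```text
time: 8.1
tool_pos: [577.4, -158.5, 90.5]
tcp_rot: [3.14, -0.561, 0.355]
contact_force: [0.3, 0.2, -1.0]
grip_width: 25.0
finger_force: 30.0
1784 [305.4  28.6] 12.470291479820627 [[741.6 -85.2  83.5]]
425 [ 4.7 91.4] 6.167058823529412 [[634.5 156.2  83.5]]
357 [320.1 255.2] 5.901960784313726 [[ 598.6 -149.    83.5]]
3431 [320.6 304.9] 5.841445642669775 [[ 575.1 -158.    83.5]]
768 [320.5 374.4] 6.061197916666667 [[ 542.8 -169.9   83.5]]
[ 577.43739348 -158.50835949   90.48496363] [ 3.14032575 -0.5605513   0.3549641 ] [ 0.33654816  0.20105452 -1.04653752]
[ 575.96714469 -158.05349819   88.32218652]
```

View pics/w4.png

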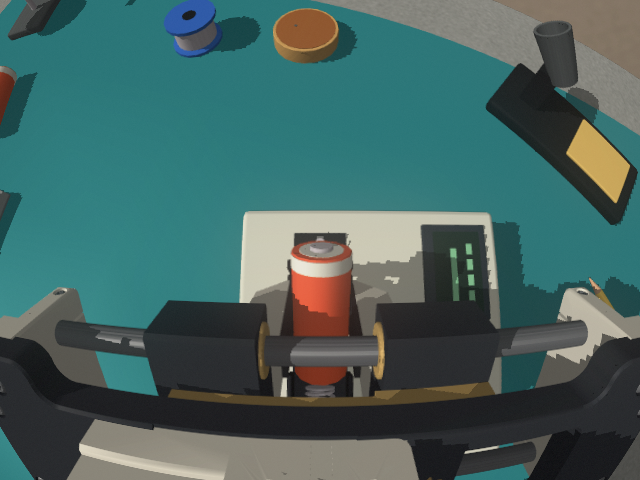

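The wrist view shows the cell centred at u≈321. The holder block spans u 294–347 and the spring is at about 320, so it's laterally aligned. Lowering in front of the spring.

```bash
python3 -m pendant '{"dp":[[-0.003,0,0.004],[-0.005,0,0.008],[-0.007,0,0.011],[-0.0075,0,0.012],[-0.0075,0,0.012],[-0.0075,0,0.012]],"rotation":[[0,0,0],[0,0,0],[0,0,0],[0,0,0],[0,0,0],[0,0,0]]}'
cat > st.py <<'E'
from plan import *; from plant import get_obs
o=get_obs(); f=o["contact_force"]; P=o["tool_pos"]; M=R.from_euler("xyz",o["tcp_rot"]).as_matrix()
b=P+M@np.array([-33.5,0,-10])-seat
print("base x,y,z %.1f %.1f %.1f th %.3f yaw %.3f | F x %.1f y %.1f z %.1f M %s"%(b@X,b@Y,b[2],np.arcsin(M[2,0]),np.arctan2(M[1,0],M[0,0]),f@X,f@Y,f[2],o["moment"].round(2)),o["time"].round(2))
E
python3 st.py
```

```text
time: 8.9
tool_pos: [577.1, -158.5, 76.5]
tcp_rot: [3.141, -0.561, 0.354]
contact_force: [-4.4, 0.4, 7.2]
grip_width: 25.2
finger_force: 30.0Traceback (most recent call last):
  File "st.py", line 4, in <module>
    print("base x,y,z %.1f %.1f %.1f th %.3f yaw %.3f | F x %.1f y %.1f z %.1f M %s"%(b@X,b@Y,b[2],np.arcsin(M[2,0]),np.arctan2(M[1,0],M[0,0]),f@X,f@Y,f[2],o["moment"].round(2)),o["time"].round(2))
                                                                                                                                                                                  ^^^^^^^^^^^^^^^
AttributeError: 'float' object has no attribute 'round'
```

Contact along the normal of the cell's underside means it's resting on the lip's edge. I'll raise it and go back further before lowering.

```bash
sed -i 's/o\["time"\].round(2)/o["time"]/' st.py; python3 st.py; python3 -m pendant '{"dp":[[0.0037,0,-0.006],[0.0037,0,-0.006],[0.0037,0,-0.006]],"rotation":[[0,0,0],[0,0,0],[0,0,0]]}'; python3 st.py
```

```text
base x,y,z -19.1 -0.8 3.1 th 0.561 yaw 0.354 | F x -3.9 y 1.9 z 7.2 M [0.24 0.06 0.22] 8.9
time: 9.28
tool_pos: [576.7, -158.4, 82.5]
tcp_rot: [3.142, -0.56, 0.354]
contact_force: [0.0, -0.3, -1.2]
grip_width: 25.4
finger_force: 30.0
base x,y,z -19.4 -0.6 9.2 th 0.560 yaw 0.354 | F x -0.1 y -0.3 z -1.2 M [-0.06  0.43 -0.04] 9.275
```

```bash
python3 -m pendant '{"dp":[[-0.004,0,-0.0006],[-0.0075,0,-0.0012],[-0.0075,0,-0.0012],[-0.0075,0,-0.0012]],"rotation":[[0,0,0],[0,0,0],[0,0,0],[0,0,0]]}'; python3 st.py
python3 -m pendant '{"dp":[[-0.001,0,-0.0006],[-0.0017,0,-0.001],[-0.0017,0,-0.001]],"rotation":[[0,0,0],[0,0,0],[0,0,0]]}'; python3 st.py
```

```text
time: 9.78
tool_pos: [570.2, -160.9, 79.6]
tcp_rot: [3.142, -0.56, 0.354]
contact_force: [-0.0, -0.3, -0.7]
grip_width: 25.3
finger_force: 30.0
base x,y,z -26.4 -0.7 6.3 th 0.560 yaw 0.354 | F x -0.1 y -0.3 z -0.7 M [-0.19  0.36  0.03] 9.775
time: 10.15
tool_pos: [568.3, -161.6, 79.6]
tcp_rot: [3.141, -0.56, 0.354]
contact_force: [-0.1, -0.2, -1.0]
grip_width: 25.3
finger_force: 30.0
base x,y,z -28.4 -0.6 6.3 th 0.560 yaw 0.354 | F x -0.2 y -0.2 z -1.0 M [-0.2   0.39 -0.02] 10.15
```

```bash
python3 -m pendant '{"dp":[[-0.0013,0,0.002],[-0.0022,0,0.0034],[-0.0022,0,0.0034]],"rotation":[[0,0,0],[0,0,0],[0,0,0]]}'; python3 st.py
python3 -m pendant '{"dp":[[-0.001,0,-0.0006],[-0.0017,0,-0.001],[-0.0017,0,-0.001]],"rotation":[[0,0,0],[0,0,0],[0,0,0]]}'; python3 st.py
```

```text
time: 10.52
tool_pos: [568.5, -161.6, 75.6]
tcp_rot: [3.142, -0.56, 0.354]
contact_force: [1.4, 1.3, -0.1]
grip_width: 25.2
finger_force: 30.0
base x,y,z -28.2 -0.7 2.2 th 0.560 yaw 0.354 | F x 1.8 y 0.7 z -0.1 M [-0.02  0.14 -0.03] 10.525
time: 10.9
tool_pos: [566.7, -162.3, 75.7]
tcp_rot: [3.141, -0.56, 0.354]
contact_force: [2.2, 1.6, 0.1]
grip_width: 25.1
finger_force: 30.0
base x,y,z -30.2 -0.7 2.4 th 0.560 yaw 0.354 | F x 2.7 y 0.8 z 0.1 M [ 0.04 -0.18  0.02] 10.9
```

```bash
python3 -m pendant '{"dp":[[-0.001,0,-0.0006],[-0.0017,0,-0.001],[-0.0017,0,-0.001]],"rotation":[[0,0,0],[0,0,0],[0,0,0]]}' |grep grip; python3 st.py
python3 -m pendant '{"dp":[[-0.001,0,-0.0006],[-0.0017,0,-0.001],[-0.0017,0,-0.001]],"rotation":[[0,0,0],[0,0,0],[0,0,0]]}'|grep grip; python3 st.py
```

```text
grip_width: 25.2
base x,y,z -32.0 -0.7 2.5 th 0.561 yaw 0.354 | F x 5.9 y 0.2 z 0.3 M [ 0.25 -0.6   0.02] 11.275
grip_width: 25.0
base x,y,z -33.5 -0.8 2.7 th 0.562 yaw 0.354 | F x 8.2 y -0.1 z 0.3 M [ 0.3  -0.86  0.  ] 11.65
```

```bash
python3 -m pendant '{"dp":[[-0.0012,0,-0.0002],[-0.0022,0,-0.0003],[-0.003,0,-0.0003],[-0.003,0,-0.0003]],"rotation":[[0,0,0],[0,0,0],[0,0,0],[0,0,0]]}' |grep grip
cat >> st.py <<'E'
import sys
for s in sys.argv[1:]:
    xb,zb,th=map(float,s.split(",")); P,M=tcp(xb,zb,th,-1,b@Y); d,r=step(o,P,M); print(s,(d/1000).round(4).tolist(),r.round(3).tolist())
E
python3 st.py -36.6,1,.5 -37.1,1,.45 -37.5,1,.4 -37.9,1,.35
```

```text
grip_width: 25.1
base x,y,z -35.5 -1.0 2.1 th 0.563 yaw 0.354 | F x 10.2 y 1.5 z 4.2 M [ 0.72 -1.34  0.05] 12.15
-36.6,1,.5 [-0.0023, 0.0, 0.0024] [0.001, -0.063, 0.0]
-37.1,1,.45 [-0.0033, 0.0, 0.0038] [0.001, -0.113, 0.0]
-37.5,1,.4 [-0.0044, -0.0, 0.0052] [0.001, -0.163, 0.0]
-37.9,1,.35 [-0.0055, -0.0, 0.0065] [0.001, -0.213, 0.0]
```

```bash
cat > piv.py <<'E'
from h import *; from plant import vision
import sys
p=vision.capture("wrist")["pixels"]; cv2.imwrite("pics/%s"%sys.argv[1],p[:,:,::-1])
hsv=cv2.cvtColor(p,cv2.COLOR_RGB2HSV); H,S,V=[hsv[...,i].astype(int) for i in range(3)]
m=((H<14)|(H>172))&(S>140)&(V>70); m[:200]=0; m[:,:270]=0; m[:,370:]=0
for a,ce,mm in blobs(m,60): print(a,ce.round(1),[int(v) for v in cv2.boundingRect(mm.astype(np.uint8))])
E
python3 piv.py w5.png
python3 - <<'E'
import sys; sys.argv=["","x.png"]
from h import *
p=cv2.imread("pics/w4.png")[:,:,::-1]
hsv=cv2.cvtColor(p,cv2.COLOR_RGB2HSV); H,S,V=[hsv[...,i].astype(int) for i in range(3)]
m=((H<14)|(H>172))&(S>140)&(V>70); m[:200]=0; m[:,:270]=0; m[:,370:]=0
for a,ce,mm in blobs(m,60): print("w4",a,ce.round(1),cv2.boundingRect(mm.astype(np.uint8)))
E
python3 st.py
```

```text
754 [319.5 226.6] [300, 217, 39, 20]
395 [320.8 254.8] [292, 242, 59, 21]
3425 [320.6 305. ] [292, 270, 59, 66]
751 [320.5 374.2] [295, 367, 52, 18]
w4 357 [320.1 255.2] (292, 243, 59, 20)
w4 3431 [320.6 304.9] (291, 270, 60, 66)
w4 768 [320.5 374.4] (295, 367, 52, 18)
base x,y,z -35.4 -0.9 2.1 th 0.563 yaw 0.355 | F x 10.8 y 1.3 z 4.6 M [ 0.72 -1.35  0.09] 12.2
```

No pivoting in the grip, and the lip (v 217–237) is now ahead of the nose. Starting the roll.

```bash
python3 -m pendant '{"dp":[[-0.0018,0,0.0006],[-0.0028,0,0.0022],[-0.0036,0,0.0034],[-0.0036,0,0.0034]],"rotation":[[0,-0.02,0],[0,-0.06,0],[0,-0.1,0],[0,-0.1,0]]}' |grep grip; python3 piv.py w6.png;
python3 st.py -37.5,1,.4 -37.9,1,.35 -38.6,1,.25
```

```text
grip_width: 25.2
829 [319.  224.2] [299, 214, 41, 21]
379 [321.  254.5] [292, 243, 60, 19]
3465 [320.7 304.6] [291, 269, 60, 67]
766 [320.3 374.3] [295, 367, 52, 18]
base x,y,z -36.7 -1.1 1.2 th 0.464 yaw 0.355 | F x 11.3 y 3.3 z 6.9 M [ 1.02 -1.65  0.13] 12.75
-37.5,1,.4 [-0.0016, 0.0, 0.002] [0.002, -0.064, 0.001]
-37.9,1,.35 [-0.0026, 0.0, 0.0034] [0.002, -0.114, 0.001]
-38.6,1,.25 [-0.0047, -0.0, 0.0062] [0.002, -0.214, 0.001]
```

```bash
python3 -m pendant '{"dp":[[0.0002,-0.0006,-0.0004],[0.0004,-0.001,-0.0009],[0.0004,-0.001,-0.0009]],"rotation":[[0,0,0],[0,0,0],[0,0,0]]}' |grep grip; 
python3 st.py
```

```text
grip_width: 25.2
base x,y,z -37.0 -0.8 2.0 th 0.464 yaw 0.354 | F x 11.8 y 0.4 z 3.3 M [ 0.64 -1.74 -0.03] 13.125
```

```bash
python3 st.py -37.8,2,.4 -38.2,2,.36 -38.7,2,.3|tail -3
```

```text
-37.8,2,.4 [-0.0014, -0.0, 0.0018] [0.003, -0.064, 0.0]
-38.2,2,.36 [-0.0023, -0.0, 0.0029] [0.003, -0.104, 0.0]
-38.7,2,.3 [-0.0036, -0.0, 0.0046] [0.003, -0.164, 0.0]
```

```bash
python3 -m pendant '{"dp":[[-0.0009,0,0.0007],[-0.0016,0,0.0017],[-0.0024,0,0.0029],[-0.0024,0,0.0029]],"rotation":[[0,-0.03,0],[0,-0.065,0],[0,-0.105,0],[0,-0.105,0]]}' |grep grip; python3 piv.py w7.png;
python3 st.py -38.7,2,.3 -39.1,2,.25 -39.5,1.5,.2
```

```text
grip_width: 25.3
886 [319.6 224. ] [299, 214, 42, 22]
387 [321.2 255. ] [292, 243, 60, 20]
3411 [320.8 305. ] [292, 271, 59, 65]
748 [320.5 374.2] [295, 367, 52, 18]
base x,y,z -37.8 -0.9 1.9 th 0.359 yaw 0.355 | F x 12.8 y -0.2 z 3.0 M [ 0.73 -1.73 -0.  ] 13.675
-38.7,2,.3 [-0.0015, -0.0, 0.0015] [0.004, -0.059, 0.001]
-39.1,2,.25 [-0.0025, -0.0, 0.003] [0.004, -0.109, 0.0]
-39.5,1.5,.2 [-0.0038, -0.0, 0.0049] [0.004, -0.159, 0.0]
```

```bash
python3 -m pendant '{"dp":[[-0.0008,0,0.0008],[-0.0016,0,0.0018],[-0.0022,0,0.003],[-0.0022,0,0.003]],"rotation":[[0,-0.035,0],[0,-0.07,0],[0,-0.11,0],[0,-0.11,0]]}' |grep grip; python3 piv.py w8.png;
python3 st.py -39.0,1.5,.2 -39.4,1.5,.14 -39.5,1.5,.08 -39.5,1.5,0
```

```text
grip_width: 25.0
1054 [319.5 226.5] [298, 215, 44, 24]
389 [321.4 255. ] [292, 243, 60, 20]
3406 [320.8 305. ] [292, 271, 59, 65]
747 [320.5 374.2] [295, 367, 52, 18]
base x,y,z -38.5 -0.9 1.9 th 0.250 yaw 0.354 | F x 14.4 y 1.3 z 0.8 M [ 0.76 -1.89  0.02] 14.225
-39.0,1.5,.2 [-0.0011, -0.0, 0.0019] [0.004, -0.05, 0.0]
-39.4,1.5,.14 [-0.0023, -0.0, 0.0037] [0.004, -0.11, 0.0]
-39.5,1.5,.08 [-0.0033, -0.0001, 0.0056] [0.004, -0.17, -0.0]
-39.5,1.5,0 [-0.0046, -0.0001, 0.0081] [0.004, -0.25, -0.0]
```

```bash
python3 -m pendant '{"dp":[[-0.0005,0,0.0012],[-0.0011,0,0.0024],[-0.0018,0,0.0038],[-0.0018,0,0.0038]],"rotation":[[0,-0.035,0],[0,-0.07,0],[0,-0.11,0],[0,-0.11,0]]}' |grep grip; python3 piv.py w9.png;
python3 st.py -39,1.5,.08 -39.0,1.5,0.04 -39,1.5,0
```

```text
grip_width: 25.2
1479 [320.3 238. ] [292, 221, 60, 41]
3451 [320.8 304.7] [292, 270, 59, 66]
765 [320.5 374.3] [295, 367, 52, 18]
base x,y,z -38.6 -0.9 1.4 th 0.141 yaw 0.354 | F x 12.9 y 1.7 z 1.5 M [ 0.75 -1.81  0.02] 14.775
-39,1.5,.08 [-0.0011, -0.0001, 0.0019] [0.004, -0.061, -0.0]
-39.0,1.5,0.04 [-0.0016, -0.0001, 0.0032] [0.004, -0.101, -0.0]
-39,1.5,0 [-0.0022, -0.0001, 0.0045] [0.004, -0.141, -0.0]
```

```bash
python3 -m pendant '{"dp":[[-0.0005,-0.0003,0.001],[-0.0009,-0.0003,0.0021],[-0.0014,-0.0003,0.0032],[-0.002,-0.0003,0.0045],[-0.002,-0.0003,0.0045]],"rotation":[[0,-0.03,0],[0,-0.065,0],[0,-0.1,0],[0,-0.141,0],[0,-0.141,0]]}' |grep grip; python3 piv.py w10.png;
python3 st.py
```

```text
grip_width: 25.0
1399 [320.7 247.2] [292, 234, 60, 28]
3464 [320.8 304.7] [292, 269, 59, 67]
781 [320.2 374.4] [294, 367, 53, 18]
base x,y,z -38.5 -0.7 1.5 th 0.002 yaw 0.354 | F x 11.8 y -0.4 z 2.2 M [ 0.68 -1.83  0.02] 15.45
```

```bash
python3 -m pendant '{"dp":[[0.001,0,0],[0.002,0,0],[0.003,0,0],[0.0035,0,0],[0.0035,0,0]],"rotation":[[0,0,0],[0,0,0],[0,0,0],[0,0,0],[0,0,0]]}' |grep grip; python3 st.py
python3 -m pendant '{"dp":[[0.0003,0,0.0005],[0.0007,0,0.001],[0.0007,0,0.001]],"rotation":[[0,0,0],[0,0,0],[0,0,0]]}' |grep grip; python3 st.py
```

```text
grip_width: 25.3
base x,y,z -36.3 -0.6 1.2 th -0.000 yaw 0.354 | F x 8.2 y 0.3 z 2.9 M [ 0.33 -1.36  0.05] 16.075
grip_width: 25.3
base x,y,z -35.8 -0.5 0.1 th -0.001 yaw 0.354 | F x 8.6 y -0.1 z 1.0 M [ 0.3  -1.31  0.02] 16.45
```

```bash
python3 -m pendant '{"dp":[[0.0007,0,0.0004],[0.0014,0,0.0008],[0.002,0,0.001],[0.002,0,0.001]],"rotation":[[0,0,0],[0,0,0],[0,0,0],[0,0,0]]}' |grep grip; python3 st.py
python3 -m pendant '{"dp":[[0.0005,0,0.0003],[0.001,0,0.0005],[0.001,0,0.0005]],"rotation":[[0,0,0],[0,0,0],[0,0,0]]}' |grep grip; python3 st.py
```

```text
grip_width: 24.7
base x,y,z -34.8 -0.5 -0.1 th -0.003 yaw 0.354 | F x 3.5 y 0.4 z 10.0 M [ 0.2  -0.3  -0.02] 16.95
grip_width: 25.2
base x,y,z -34.4 -0.5 -0.1 th -0.004 yaw 0.354 | F x -2.0 y 1.6 z 14.1 M [0.07 0.32 0.  ] 17.325
```

The floor and the front contact are both felt. I'll relieve slightly, then open.

```bash
python3 -m pendant '{"dp":[[-0.0004,0,-0.0005],[-0.0004,0,-0.0012],[-0.0004,0,-0.0012]],"rotation":[[0,0,0],[0,0,0],[0,0,0]]}' |grep grip; python3 st.py
python3 -m pendant '{"dp":[[0,0,0],[0,0,0],[0,0,0],[0,0,0]],"rotation":[[0,0,0],[0,0,0],[0,0,0],[0,0,0]]}' 0.046|grep grip; python3 st.py
```

```text
grip_width: 25.5
base x,y,z -34.2 -0.4 -0.0 th -0.003 yaw 0.354 | F x 4.4 y -0.5 z 6.4 M [ 0.1  -0.71  0.02] 17.7
grip_width: 46.0
base x,y,z -35.6 0.8 -1.3 th -0.007 yaw 0.354 | F x 0.2 y 0.2 z 0.8 M [ 0.03 -0.04 -0.  ] 18.2
```

Released. Retreating straight up to check.

```bash
python3 -m pendant '{"dp":[[0,0,-0.02],[0,0,-0.06],[0,0,-0.11],[0,0,-0.15],[0,0,-0.17],[0,0,-0.17],[0,0,-0.17]],"rotation":[[0,0,0],[0,0,0],[0,0,0],[0,0,0],[0,0,0],[0,0,0],[0,0,0]]}'
python3 - <<'E'
from plan import *; from plant import get_obs,vision
o=get_obs(); c=vision.capture("wrist"); p=c["pixels"]; T=wpose(c,o)
cv2.imwrite("pics/w11c.png",cv2.resize(p[90:290,240:460],None,fx=3,fy=3,interpolation=3)[:,:,::-1])
hsv=cv2.cvtColor(p,cv2.COLOR_RGB2HSV); H,S,V=[hsv[...,i].astype(int) for i in range(3)]
for a,ce,mm in blobs((((H<14)|(H>172))&(S>140)&(V>70)),60):
    q=plane(c,np.argwhere(mm)[:,::-1].astype(float),74,T)[:,:2].astype(np.float32); r=cv2.minAreaRect(q); e=np.array([*r[0],0])-seat
    print(a,ce.round(),np.round(r[1],1),round(r[2],2),"seat frame",(e@X).round(1),(e@Y).round(1))
E
```

```text
time: 19.08
tool_pos: [561.5, -162.2, 221.5]
tcp_rot: [-3.14, 0.008, 0.354]
contact_force: [-0.3, 1.1, -0.8]
grip_width: 45.7
finger_force: 0.0
1383 [11. 35.] [77.7 39.7] 25.1 seat frame 204.0 327.1
248 [323. 181.] [ 8.4 19.9] 20.34 seat frame 30.8 1.5
1750 [322. 222.] [56.7 24.6] 19.78 seat frame -5.2 1.1
277 [ 32. 227.] [15.7 37.1] 10.8 seat frame -7.0 315.0
108 [398. 270.] [14.2 10.3] 65.32 seat frame -48.7 -67.6
```

View pics/w11c.png

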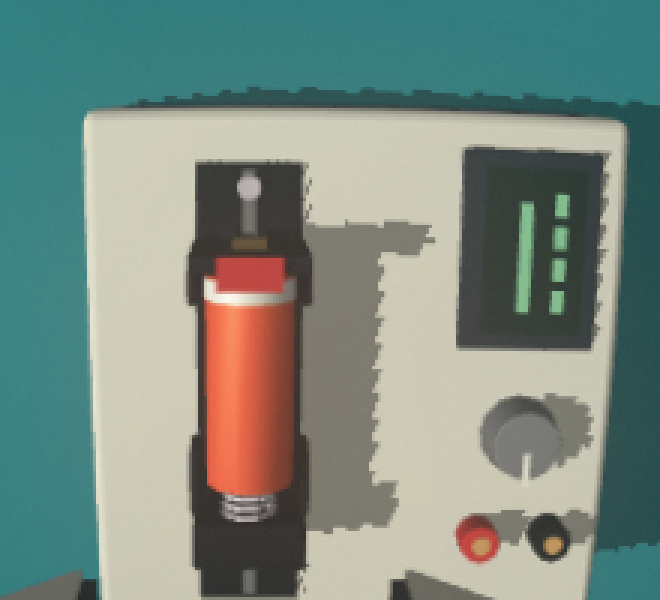

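The cell lies flat in the holder (crop (250,390)). Its white band is tucked under the red lip and its base is on the spring, axis parallel to within half a degree. Handing in.

```bash
python3 -c "
from plant import workorder; print(workorder.close_job())"
```

```text
the job is handed in; nothing more can be done
None
```

The orange cell lies flat in the tester's holder with its button under the lip and its base against the spring. The other cells and tools were left alone, and I handed the job in at about 19 s; no verdict came back.

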